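# Take the red bole length out of the row and lay it on the drying rack for gilding

### The arm

A 6-joint arm with a two-finger parallel gripper is mounted at the origin on the work surface. World frame = base frame: x ahead of the robot, y to its left, z up, the work surface at z = 0. Lengths are in m, angles in rad, forces in N, time in s.
With the tool pointing down it reaches from about 0.275 to 0.75 m from the base axis. Payload 10.2 kg.
Tool frame: the origin (TCP) lies midway between the tips of the shut fingers; the grasp point (between the pads) lies 19 mm behind it; z points along the fingers, y is the line along which they close (so a half turn about z gives the same grasp; the last joint's range is limited). The gripper opens to 85 mm and grips with 20 to 120 N. Pads are 22 mm wide; open, the fingers measure 114 mm over their backs; the gripper's body (76 mm by 85 mm) begins 54 mm behind the grasp point. The pads swing forward as they close: fully open they stand 13 mm farther back than shut.
Start: joints at [0.917, 0.313, 1.498, -0, 1.331, -0.223], TCP at [0.219, 0.477, 0.231] pointing down, gripper open.
Joint ranges: [-2.94, 2.94], [-0.97, 2.17], [0.19, 2.56], [-1.23, 4.37], [0.02, 3.11], [-2.88, 2.88]. Speed limits (rad/s): [2.39, 2.39, 3.01, 3.14, 3.14, 3.14].

### API

Orientations are given as a rotation vector (axis times angle).
In Python, from cell import env gives the robot as it stands. The module is installed in compiled form; this text tells all that it offers.
- The arm moves only by the tool send_rows, never from a script. Its argument "increments" is text: rows parted by semicolons, each of 7 numbers parted by spaces: the gripper's target within -1 to 1 (fully open at 1, half-way at 0, shut at -1), then the shift along the tool's x, y, z in mm, then the turn, a rotation vector about the tool's x, y, z in rad. A call has 1 to 8 rows; each row is the pose to reach, as a shift and turn from the pose commanded when the call began, along the tool's axes at that moment; what a row does not reach only later rows make up. A row lasts 1/10 s, in which the tool goes at most 50 mm and 8.59 degrees, less where a joint would pass 70% of its speed; a pose out of reach is approached as far as the arm can. A call with a gripper value outside its range is refused whole. The fingers move at their own pace and stop on an object; "grip_force" is the grip in N (left out, the last holds). Time passes only in rows, so rows that repeat a pose let the fingers close. It gives the time, the measured TCP pose, the force, the opening and the grip force at its end, in the units of the state.
- env.sense(): the state, without advancing time (a new reading comes with each control period).
- env.snapshot(name): name is "scene" or "side" or "wrist"; returns a dict with "pixels" (400x640x3 uint8, red, green, blue), "fx", "fy", "cx", "cy" (pixels), "R" (3x3) and "t" (3): a world point X has camera coordinates R X + t; the wrist camera has in their place "tool_from_camera" (4x4, takes a point from camera to tool coordinates, whose origin is the TCP and whose axes are the flange's). Camera axes: x right, y down, z forward; pixel columns grow to the right and rows downward; lengths in m; the calibration is good to about 2 mm. A picture is of the moment at which its call begins: read the wrist's pose just before it. There is no depth.
- env.job_done(): hands the job in; it is judged then, once.
The state is a dict: "t": time; "qpos": joint angles; "qd": joint speeds; "tau": joint torques, N m; "eef_pos": TCP position; "tool_rot": TCP orientation; "force": force on the tool from outside, world axes, zero at the start; "torque": the same for the moment, N m; "gripper_width": opening from 0.0 (shut) to 1.0 (fully open); "finger_force": force on a finger pad.
Only numpy, scipy, OpenCV 4.12 (cv2) and the standard library are available. Lean on these libraries where they do the work, as an engineer would, in place of code of your own. Each camera call takes 0.05 s, during which the arm holds its last target. There are 200 camera calls.

### The job

Push the red moulding length endways out of the tight row under the plywood riser, leaving the other lengths where they lie, then draw it right out of the row onto the open bench and let go of it. Take it again by the middle and lay it, red face up, in an empty bay of the pegged drying rack so that it rests across both battens, roughly centred; set it down without dropping it, and leave the gold length, the two pigment jars and the sanding block alone.

Things in the scene. Friction and masses are not known exactly. Their poses are not given: they have to be found in the camera images.
- red_length: Piece to move: moulding length with a dark red face, 40 mm wide (its x), 180 long (y), 28 high, about 120 g; on the bench in any of the row's four places. Origin: centre of the underside; z up, out of the red face. Ends flat and square, at y = -90 and +90 mm. Long sides flat and upright 8 to 20 mm above the underside; below, an 8 x 8 mm rebate under the -x edge; beads on top.
- pine_length: One of the other three lengths in the row: pale bare pine, same shape, size, origin and axes as the red one. Must stay where it lies.
- gesso_length: Another length of the row, off-white, same shape, origin and axes. Must stay where it lies.
- walnut_length: Another length of the row, very dark brown, same shape, origin and axes. Must stay where it lies.
- riser: Fixed plywood bridge over the row. Origin: centre of its footprint on the bench. The four lengths lie along its y, side by side, 0 to 1 mm apart, at x = -61, -20, 20, 61 mm, middles within 4 mm of y = 0. Open at both y ends; roof 214 (x) by 90 mm (y), underside 42, top 54 mm up, so 45 mm of each length juts out at each end. Side panels at x = -100 and 100 mm. Book and cork on top reach 74 mm.
- drying_rack: Fixed rack. Origin: centre of its footprint on the bench. Two battens along its x, 250 mm long, 20 wide, tops 24 mm up, centred at y = -72 and 72 mm. Each has four upright 8 mm pegs, tops 74 mm up, at x = -105, -35, 35, 105 mm: three bays 62 mm wide. A length lies along the rack's y across both battens; fingers do not fit between it and the pegs near its ends.
- gold_length: Gilded length of the same shape, origin and axes, already lying in the bay at x = +70 mm of the rack; the other two bays are empty. Must stay there.
- bole_jar: Screw-lid jar of red clay, 66 mm across, 85 mm high, origin under its centre. At the back of the bench; leave alone.
- ochre_jar: Screw-lid jar of ochre pigment, 66 mm across, 85 mm high, origin under its centre. At the back; leave alone.
- burnish_block: Wooden sanding block 112 x 62 x 22 mm lying near the robot, origin under its centre; leave alone.
- bay_middle (a point): Centre of the rack's middle bay (rack x = 0, y = 0) at the height of the batten tops, 24 mm above the bench; axes as the rack. Empty. The bench is open beneath, between the battens. The rack stands on the other side of the robot's middle from the riser (left or right varies); the bench between the two is free.
- bay_near (a point): Centre of the rack's bay nearest the robot (rack x = -70 mm, y = 0) at the height of the batten tops; axes as the rack. Empty too. Two ties 8 mm high and 18 mm wide join the battens at rack x = -105 and 105 mm.
Things that resemble listed ones, but are neither listed nor needed, are in the scene too. Several things look just like the red_length: the one meant starts farthest from the robot's base.

How it is judged:
By the outcome, as a careful person would: the job done as asked, in the order asked, and still so for the second after the job is handed in, with the robot touching nothing.
It also fails if it takes over 56 s, if anything falls off the work surface, if the arm or the gripper's body presses on something with over 40 N, if the wrist force passes 120 N, or if a joint passes its speed limit or range.

## Working session

There is one attempt and no reset: what is moved stays moved. The work goes in short steps, Python scripts to look and compute and a tool call to move; the robot and the scene stay as the last step left them, time stands still between calls to the robot, and variables do not carry over. Pictures are saved under pics/ and viewed, at most 12 in all, crops included, and the job is handed in when it is done.

Besides the shell and the picture viewer there is one more tool, called after ">>>" in YAML: its name, and indented under it one key for each argument. send_rows: Moves the arm, as the interface text tells. Its arguments: {"type":"object","properties":{"increments":{"type":"string"},"grip_force":{"type":"number"}},"required":["increments"]}

```bash
mkdir -p pics
cat > h.py <<'E'
import numpy as np, cv2, pickle
from cell import env
def snap(n,f):
    s=env.sense(); d=env.snapshot(n); cv2.imwrite('pics/%s.png'%f,d['pixels'][:,:,::-1]); d['s']=s
    pickle.dump(d,open('pics/%s.pkl'%f,'wb')); return d
def load(f): return pickle.load(open('pics/%s.pkl'%f,'rb'))
def Rt(d):
    if 'R' in d: return np.array(d['R']),np.array(d['t'])
    s=d['s']; T=np.eye(4); T[:3,:3]=cv2.Rodrigues(np.array(s['tool_rot'],float))[0]; T[:3,3]=s['eef_pos']
    M=np.linalg.inv(T@np.array(d['tool_from_camera'])); return M[:3,:3],M[:3,3]
def ray(d,u,v,z):
    R,t=Rt(d); c=-R.T@t; r=R.T@np.array([(u-d['cx'])/d['fx'],(v-d['cy'])/d['fy'],1]); return c+r*(z-c[2])/r[2]
def proj(d,X):
    R,t=Rt(d); p=R@np.array(X)+t; return np.array([d['fx']*p[0]/p[2]+d['cx'],d['fy']*p[1]/p[2]+d['cy']])
E
python3 - <<'E'
from h import *
a=snap('scene','s1');b=snap('side','d1')
print(env.sense())
for d in(a,b): R,t=Rt(d);print(-R.T@t,R[2])
E
```

```text
{'t': 0.1, 'qpos': array([ 9.16609835e-01,  3.13394009e-01,  1.49835971e+00,  2.01339772e-05,
        1.33099758e+00, -2.23406301e-01]), 'qd': array([ 8.21979226e-04, -1.86082105e-03, -1.67831252e-03, -4.13296249e-04,
        6.08712625e-05,  1.12384289e-03]), 'tau': array([ 3.97519398e-03, -4.12895858e+01, -2.60140157e+01, -9.54067468e-05,
        2.98807994e-03,  5.99338222e-06]), 'eef_pos': array([0.2190968 , 0.47684659, 0.23079285]), 'tool_rot': array([-6.71346240e-01, -3.06849997e+00,  1.63425568e-03]), 'force': array([ 0.46539237,  0.16079347, -1.11622379]), 'torque': array([ 0.01411307, -0.02080917, -0.02074131]), 'finger_force': 0.0, 'gripper_width': 1.0022460209204707}
[ 1.16270037 -0.08159697  1.12081863] [-0.51498033  0.03156422 -0.85662066]
[ 0.16247668 -1.03277811  0.75288317] [ 0.28048308  0.78131936 -0.55755654]
```

View pics/s1.png

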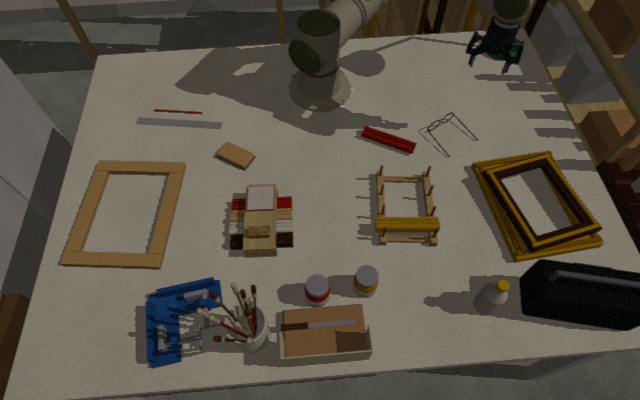

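View pics/d1.png

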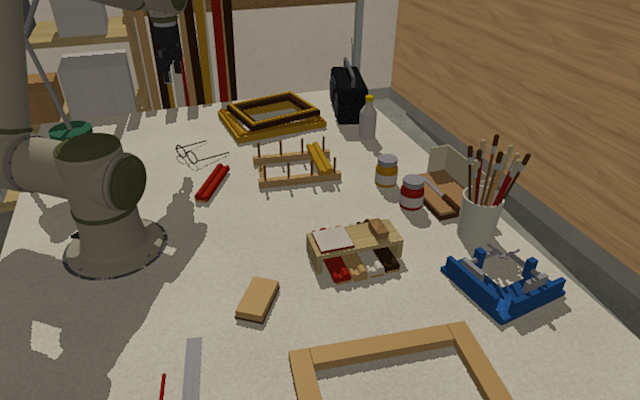

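The scene picture shows two dark-red candidates: the row's end place (ends at 238,203 and 283,203) and a loose one at (388,140). The row red is the one described, and it looks farther from the base (325,85). I'll confirm it in one crop and measure.

Run:
```python
from h import *
d=load('s1');p=d['pixels'][:,:,::-1]
a=cv2.resize(p[175:262,220:305],None,fx=4.6,fy=4.6,interpolation=3)
b=cv2.resize(p[160:250,365:445],None,fx=4.4,fy=4.4,interpolation=3)
h=max(len(a),len(b));f=lambda x:cv2.copyMakeBorder(x,0,h-len(x),0,0,0)
cv2.imwrite('pics/c1.png',cv2.hconcat([f(a),f(b)]));print(a.shape)
for u,v in((236,203),(287,203),(388,140)): print(ray(d,u,v,.028), np.linalg.norm(ray(d,u,v,.028)[:2]))
```

```text
(400, 391, 3)
[ 0.48233285 -0.29195208  0.028     ] 0.5638093653335111
[ 0.4956622  -0.13960594  0.028     ] 0.5149474148713069
[0.28374804 0.19960632 0.028     ] 0.3469230912739484
```

View pics/c1.png

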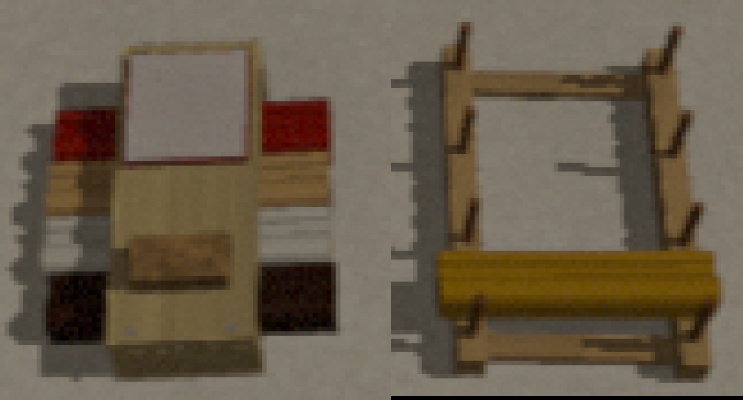

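Confirmed: the row's red (crop 57,110 – 330,152) is at the end place nearest the robot, at 0.54 m against 0.35 m for the loose one. The bays by the near and middle pegs are empty. Next I'll fit the riser and rack poses.

Run:
```python
from h import *
from scipy.optimize import least_squares
d=load('s1')
def fit(loc,z,px,g):
    def f(q):
        c,s=np.cos(q[2]),np.sin(q[2])
        return np.concatenate([proj(d,[q[0]+c*x-s*y,q[1]+s*x+c*y,zz])-p for (x,y),zz,p in zip(loc,z,px)])
    r=least_squares(f,g); print(r.x,np.abs(r.fun).max().round(2)); return r.x
L=lambda P:[(220+u/4.6,175+v/4.6) for u,v in P]
Rk=lambda P:[(365+(u-391)/4.4,160+v/4.4) for u,v in P]
# riser roof; image up = -x, left=-y
fit([(-.107,-.045),(-.107,.045),(.107,.045),(.107,-.045)],[.054]*4,L([(122,42),(262,40),(262,345),(107,345)]),[.55,-.2,0])
for nm,P in(('red',[(57,110),(53,160),(330,100),(330,152)]),('wal',[(50,272),(48,340),(335,262),(338,330)])):
    for (u,v) in L(P): print(nm,ray(d,u,v,.026).round(4))
P=Rk([(465,25),(470,110),(472,200),(480,298),(677,28),(687,112),(697,205),(713,305)])
fit([(x,y) for y in(-.072,.072) for x in(-.105,-.035,.035,.105)],[.074]*8,P,[.5,.2,0])
```

```text
[ 0.54710184 -0.21439866 -0.03715677] 1.21
red [ 0.4656 -0.3035  0.026 ]
red [ 0.5036 -0.3051  0.026 ]
red [ 0.4736 -0.1245  0.026 ]
red [ 0.5132 -0.1264  0.026 ]
wal [ 0.5849 -0.3049  0.026 ]
wal [ 0.6317 -0.3048  0.026 ]
wal [ 0.5933 -0.1269  0.026 ]
wal [ 0.6402 -0.1273  0.026 ]
[ 0.52975226  0.21303775 -0.11012966] 0.78
```

```bash
cat >> h.py <<'E'
from scipy.spatial.transform import Rotation as Ro
def goal(p,yaw):
    """shift (mm, tool axes) and turn to bring the TCP to p, pointing down, closing line (tool y) at world angle yaw"""
    s=env.sense(); R=Ro.from_rotvec(s['tool_rot']); y=R.apply([0,1,0]); yaw+=np.pi*np.round((np.arctan2(y[1],y[0])-yaw)/np.pi)
    Y=np.array([np.cos(yaw),np.sin(yaw),0]); Z=np.array([0,0,-1.]); G=Ro.from_matrix(np.c_[np.cross(Y,Z),Y,Z])
    print('t',round(s['t'],2),'at',np.round(s['eef_pos'],4),'shift',(R.inv().apply(np.array(p)-s['eef_pos'])*1e3).round(1),'turn',(R.inv()*G).as_rotvec().round(3),'q',np.round(s['qpos'],2))
E
python3 -c "
from h import *
goal([.482,-.345,.2],-.042)"
```

```text
t 0.1 at [0.2191 0.4768 0.2308] shift [-582.1 -636.9   31.3] turn [-1.000e-03  0.000e+00  1.182e+00] q [ 0.92  0.31  1.5   0.    1.33 -0.22]
```

>>> send_rows:
  increments: "-1 -582 -637 31 0 0 1.182;-1 -582 -637 31 0 0 1.182;-1 -582 -637 31 0 0 1.182;-1 -582 -637 31 0 0 1.182;-1 -582 -637 31 0 0 1.182;-1 -582 -637 31 0 0 1.182;-1 -582 -637 31 0 0 1.182;-1 -582 -637 31 0 0 1.182"

```text
t: 0.9
eef_pos: [0.341, 0.0944, 0.2169]
tool_rot: [2.274, 2.168, 0.001]
force: [1.9, 0.1, -0.6]
gripper_width: -0.002
finger_force: 0.0
```

```bash
python3 -c "
from h import *
goal([.482,-.345,.2],-.042)"
```

```text
t 0.9 at [0.341  0.0944 0.2169] shift [-432.1  161.8   17. ] turn [ 0.    -0.    -0.006] q [-0.06 -0.07  1.97  0.    1.24 -0.02]
```

>>> send_rows:
  increments: "-1 -430 160 17 0 0 0;-1 -430 160 17 0 0 0;-1 -430 160 17 0 0 0;-1 -430 160 17 0 0 0;-1 -430 160 17 0 0 0;-1 -430 160 17 0 0 0;-1 -430 160 17 0 0 0;-1 -430 160 17 0 0 0"

```text
t: 1.7
eef_pos: [0.4647, -0.2859, 0.2017]
tool_rot: [-2.268, -2.173, -0.0]
force: [0.4, -0.5, 0.1]
gripper_width: -0.0
finger_force: 0.0
```

>>> send_rows:
  increments: "-1 -30 0 0 0 0 0;-1 -30 0 0 0 0 0;-1 -30 0 0 0 0 0"

```text
t: 2.0
eef_pos: [0.463, -0.3137, 0.2015]
tool_rot: [-2.268, -2.172, -0.0]
force: [-0.5, 0.6, -0.0]
gripper_width: -0.004
finger_force: 0.0
```

```bash
python3 -c "
from h import *
goal([.482,-.345,.2],-.042); d=snap('wrist','w1')
goal([.482,-.345,.2],-.042); print(proj(d,[.484,-.305,.028]))"
```

```text
t 2.0 at [ 0.463  -0.3137  0.2015] shift [-30.4  20.3   1.5] turn [-0.001 -0.001 -0.001] q [-0.81  0.41  1.44  0.    1.29 -0.76]
t 2.05 at [ 0.4632 -0.3131  0.2019] shift [-31.1  20.1   1.8] turn [-0.001 -0.001  0.   ] q [-0.8   0.41  1.44  0.    1.29 -0.76]
[338.61218427 169.18092331]
```

View pics/w1.png

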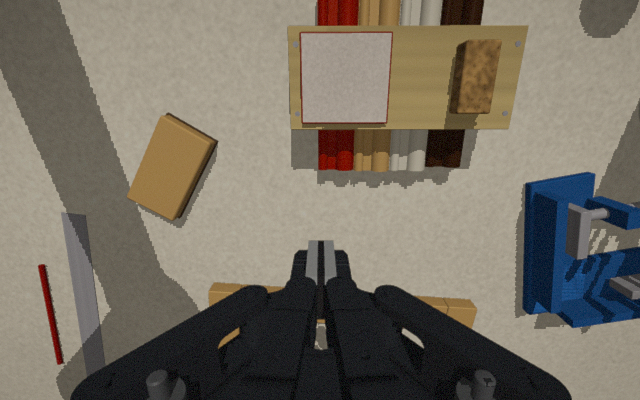

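The wrist view shows the red's near end at (319–354,171), with the roof front edge at v≈128. The fingers sit to its right at (320,245).

```bash
python3 -c "
from h import *
d=load('w1')
for u,v,z in((319,170,.020),(354,171,.020),(319,131,.02),(353,131,.02),(461,168,.02),(289,127,.054),(510,129,.054),(319,2,.02),(356,2,.02)): print(u,v,ray(d,u,v,z).round(4))
goal([.486,-.345,.2],-.042)"
```

```text
319 170 [ 0.462  -0.3068  0.02  ]
354 171 [ 0.502  -0.3096  0.02  ]
319 131 [ 0.4639 -0.2633  0.02  ]
353 131 [ 0.5012 -0.2648  0.02  ]
461 168 [ 0.6238 -0.3112  0.02  ]
289 127 [ 0.4351 -0.2554  0.054 ]
510 129 [ 0.651  -0.2663  0.054 ]
319 2 [ 0.4692 -0.1416  0.02  ]
356 2 [ 0.5049 -0.1431  0.02  ]
t 2.05 at [ 0.4632 -0.3131  0.2019] shift [-31.   24.1   1.8] turn [-0.001 -0.001  0.   ] q [-0.8   0.41  1.44  0.    1.29 -0.76]
```

>>> send_rows:
  increments: "-1 -28 17 0 0 0 -0.003;-1 -28 17 40 0 0 -0.003;-1 -28 17 90 0 0 -0.003;-1 -28 17 140 0 0 -0.003;-1 -28 17 180 0 0 -0.003;-1 -28 17 191 0 0 -0.003;-1 -28 17 191 0 0 -0.003;-1 -28 17 191 0 0 -0.003"

```text
t: 2.85
eef_pos: [0.4802, -0.343, 0.0135]
tool_rot: [2.261, 2.176, -0.0]
force: [0.7, -0.5, 0.5]
gripper_width: 0.003
finger_force: 0.0
```

```bash
python3 -c "
from h import *
goal([.4835,-.276,.011],-.045)"
```

```text
t 2.85 at [ 0.4802 -0.343   0.0135] shift [67.1  0.7  2.3] turn [0.002 0.002 0.007] q [-0.82  0.7   1.51  0.    0.93 -0.78]
```

Push, slowly: 23 mm to contact, then the rest in two calls.

>>> send_rows:
  increments: "-1 10 0 2 0 0 0;-1 18 0 2 0 0 0;-1 23 0 2 0 0 0;-1 27 0 2 0 0 0;-1 31 0 2 0 0 0;-1 35 0 2 0 0 0;-1 39 0 2 0 0 0;-1 43 0 2 0 0 0"

```text
t: 3.65
eef_pos: [0.4808, -0.2995, 0.0092]
tool_rot: [2.264, 2.177, -0.0]
force: [-0.0, -2.6, 2.0]
gripper_width: 0.0
finger_force: 1.1
```

>>> send_rows:
  increments: "-1 4 0 0 0 0 0;-1 8 0 0 0 0 0;-1 12 0 0 0 0 0;-1 16 0 0 0 0 0;-1 20 0 0 0 0 0;-1 23 0 0 0 0 0;-1 23 0 0 0 0 0"

```text
t: 4.35
eef_pos: [0.4815, -0.2759, 0.0089]
tool_rot: [-2.263, -2.177, -0.0]
force: [0.6, -0.3, 0.0]
gripper_width: -0.001
finger_force: 0.0
```

```bash
python3 -c "
from h import *
d=snap('scene','s2');p=d['pixels'][:,:,::-1]
cv2.imwrite('pics/c2.png',cv2.resize(p[165:265,215:315],None,fx=5.5,fy=5.5,interpolation=3))
goal([.4835,-.276,.011],-.045)"
```

```text
t 4.4 at [ 0.4814 -0.2759  0.0088] shift [-0.   2.1 -2.2] turn [-0.001 -0.001  0.006] q [-0.73  0.65  1.63  0.    0.87 -0.69]
```

View pics/c2.png

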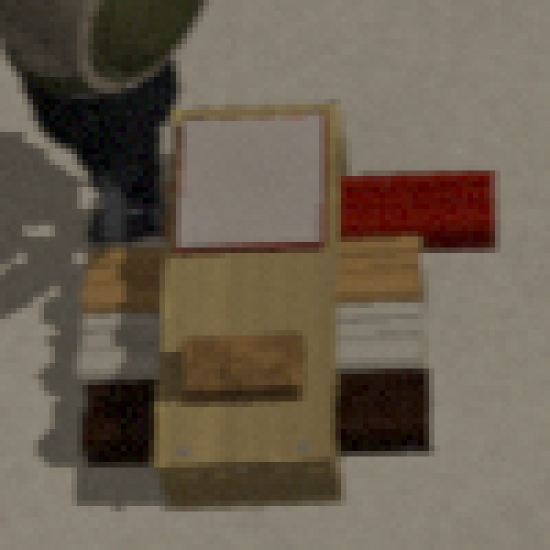

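The red now juts about 40 mm past the pine (red end at crop (495,172–247), pine end at (423,240)), and the others haven't moved. Next I'll back off, rise, cross over and grip the end.

```bash
python3 -c "
from h import *
d=load('s2'); q=lambda u,v:(215+u/5.5,165+v/5.5)
for u,v in((495,172),(495,240),(423,240),(425,300)): print(ray(d,*q(u,v),.026).round(4))
goal([.49,-.102,.13],-.045)"
```

```text
[ 0.4754 -0.0845  0.026 ]
[ 0.5187 -0.0872  0.026 ]
[ 0.5153 -0.126   0.026 ]
[ 0.5524 -0.1266  0.026 ]
t 4.4 at [ 0.4814 -0.2759  0.0088] shift [ 174.2    1.7 -121. ] turn [-0.001 -0.001  0.006] q [-0.73  0.65  1.63  0.    0.87 -0.69]
```

>>> send_rows:
  increments: "-1 -15 0 0 0 0 0;-1 -20 0 0 0 0 0;-1 -20 0 -50 0 0 0;-1 -20 0 -100 0 0 0;-1 -20 0 -125 0 0 0;-1 -20 0 -125 0 0 0"

```text
t: 5.0
eef_pos: [0.482, -0.2984, 0.138]
tool_rot: [2.26, 2.172, 0.001]
force: [0.3, 0.1, -0.2]
gripper_width: -0.001
finger_force: 0.0
```

```bash
python3 -c "
from h import *
goal([.489,-.098,.13],-.045)"
```

```text
t 5.0 at [ 0.482  -0.2984  0.138 ] shift [200.5  -1.    7. ] turn [0.005 0.005 0.005] q [-0.76  0.49  1.5   0.    1.15 -0.72]
```

>>> send_rows:
  increments: "0.41 50 0 5 0 0 0.005;0.41 100 0 5 0 0 0.005;0.41 150 0 5 0 0 0.005;0.41 195 1 5 0 0 0.005;0.41 195 1 5 0 0 0.005;0.41 195 1 5 0 0 0.005"

```text
t: 5.6
eef_pos: [0.4893, -0.1015, 0.1284]
tool_rot: [-2.268, -2.173, 0.001]
force: [-0.4, -0.2, -0.1]
gripper_width: 0.701
finger_force: 0.0
```

```bash
python3 -c "
from h import *
d=snap('wrist','w2'); goal([.493,-.101,.004],-.045)
for p in([.4935,-.085,.028],[.473,-.085,.02],[.513,-.086,.02]): print(proj(d,p))"
```

```text
t 5.65 at [ 0.4894 -0.1024  0.1285] shift [  1.5   3.7 124.5] turn [-0.001 -0.     0.001] q [-0.44  0.37  1.71 -0.    1.06 -0.4 ]
[323.94801623 179.01086545]
[300.89659468 177.74383352]
[345.76782678 177.02191497]
```

View pics/w2.png

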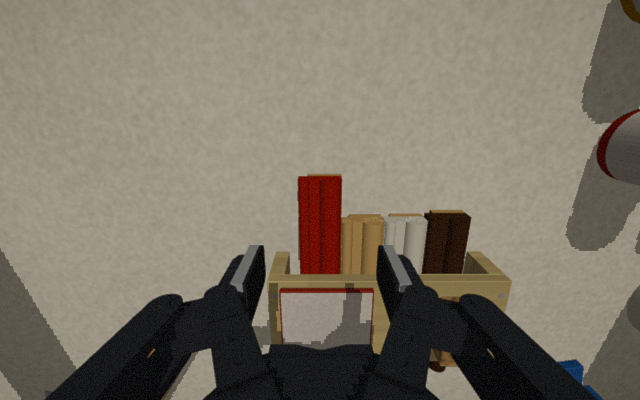

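The view shows the red's end at (298–342,176) with pine beside it at (342–384,215), so its centre is x≈0.490. The fingers straddle it centrally, so I'll go down and grip gently.

>>> send_rows:
  increments: "0.41 2 1 50 0 0 0;0.41 2 1 95 0 0 0;0.41 2 1 115 0 0 0;0.41 2 1 124 0 0 0;0.41 2 1 124 0 0 0;-0.3 2 1 124 0 0 0;-0.3 2 1 124 0 0 0;-0.3 2 1 124 0 0 0"
  grip_force: 30

```text
t: 6.45
eef_pos: [0.4912, -0.1004, 0.0065]
tool_rot: [2.268, 2.17, 0.001]
force: [-2.6, -1.0, 7.2]
gripper_width: 0.459
finger_force: 31.1
```

>>> send_rows:
  increments: "-0.3 0 0 0 0 0 0;-0.3 0 0 0 0 0 0"

```text
t: 6.65
eef_pos: [0.4912, -0.1004, 0.0065]
tool_rot: [2.268, 2.17, 0.001]
force: [-2.5, -1.3, 6.9]
gripper_width: 0.461
finger_force: 31.0
```

>>> send_rows:
  increments: "-0.3 8 0 -1 0 0 0;-0.3 20 0 -1 0 0 0;-0.3 35 0 -1 0 0 0;-0.3 50 0 -1 0 0 0;-0.3 65 0 -1 0 0 0;-0.3 80 0 -1 0 0 0;-0.3 95 0 -1 0 0 0;-0.3 110 0 -1 0 0 0"

```text
t: 7.45
eef_pos: [0.4957, 0.0114, 0.0065]
tool_rot: [2.268, 2.172, 0.0]
force: [0.2, -3.9, 4.1]
gripper_width: 0.46
finger_force: 30.7
```

>>> send_rows:
  increments: "-0.3 15 0 0 0 0 0;-0.3 30 0 0 0 0 0;-0.3 45 0 0 0 0 0;-0.3 55 0 0 0 0 0;-0.3 60 0 0 0 0 0;-0.3 60 0 0 0 0 0"

```text
t: 8.05
eef_pos: [0.4982, 0.0718, 0.0065]
tool_rot: [2.268, 2.173, 0.002]
force: [0.2, 4.0, 6.2]
gripper_width: 0.457
finger_force: 30.7
```

```bash
python3 -c "
from h import *
goal([.49,-.015,.13],-.045)
d=snap('scene','s3');p=d['pixels'][:,:,::-1]
cv2.imwrite('pics/c3.png',cv2.resize(p[130:265,215:455],None,fx=3.3,fy=3.3,interpolation=3))"
```

```text
t 8.05 at [0.4982 0.0718 0.0065] shift [ -87.    -4.4 -123.6] turn [ 0.001 -0.001  0.002] q [-0.09  0.57  1.79  0.    0.78 -0.05]
```

View pics/c3.png

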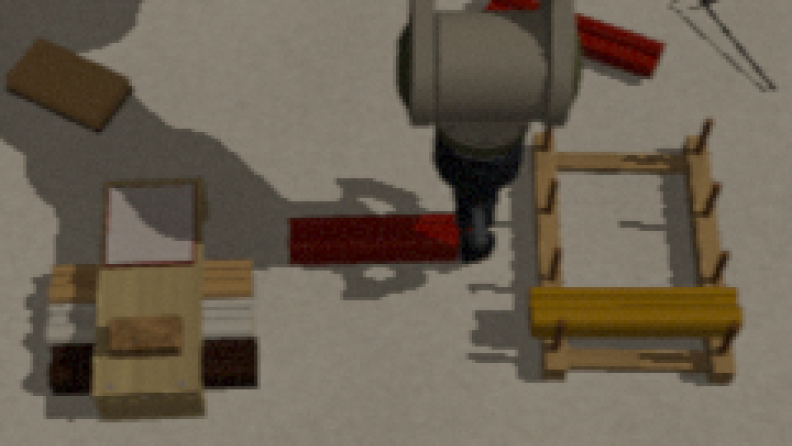

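The red lies clear of the row: its back end is at (290,240) and the pine's end at (253,275). I'll let go, rise, and go above the middle for another look.

>>> send_rows:
  increments: "0.41 0 0 0 0 0 0;0.41 0 0 0 0 0 0;0.41 0 0 0 0 0 0;0.41 0 0 -30 0 0 0;0.41 0 0 -80 0 0 0;0.41 -40 0 -120 0 0 0;0.41 -75 0 -124 0 0 0;0.41 -75 0 -124 0 0 0"

```text
t: 8.9
eef_pos: [0.4955, -0.0082, 0.1318]
tool_rot: [2.271, 2.165, 0.002]
force: [0.8, -0.5, -0.7]
gripper_width: 0.708
finger_force: 0.0
```

>>> send_rows:
  increments: "0.41 0 0 0 0 0 0;0.41 0 0 0 0 0 0"

```text
t: 9.1
eef_pos: [0.4944, -0.0041, 0.1294]
tool_rot: [-2.268, -2.172, 0.001]
force: [0.8, 0.7, -0.5]
gripper_width: 0.707
finger_force: 0.0
```

```bash
python3 -c "
from h import *
d=snap('wrist','w3'); goal([.4945,-.003,.004],-.045)
b=np.array([.4945,-.003,0]);a=np.array([.045,.999,0]);n=np.array([.999,-.045,0])
for i in(1,-1):
  for j in(1,-1): print(proj(d,b+.09*i*a+.02*j*n+[0,0,.02]))"
```

```text
t 9.15 at [ 0.4944 -0.0039  0.1294] shift [  0.9   0.3 125.4] turn [-0.002 -0.     0.002] q [-0.25  0.36  1.72  0.    1.06 -0.2 ]
[344.87133994  87.55156895]
[295.79114294  87.43304169]
[339.79970558 278.69486913]
[300.0995786  278.57567063]
```

View pics/w3.png

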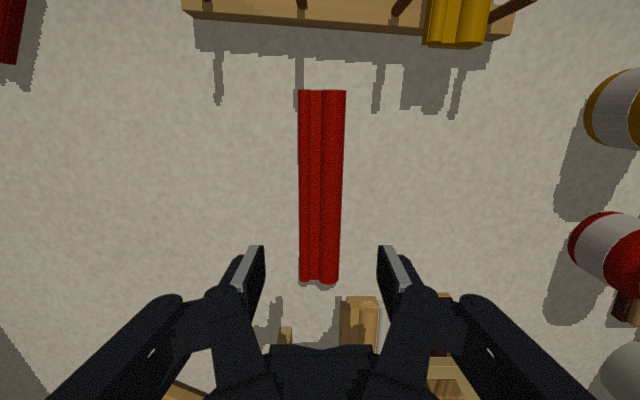

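The red lies at (298–346,91) to (299–339,281), a little nearer than predicted, with its middle at about (0.495,−0.006). I'll grip it by the middle.

>>> send_rows:
  increments: "0.41 -2 1 50 0 0 0;0.41 -2 1 95 0 0 0;0.41 -2 1 115 0 0 0;0.41 -2 1 124 0 0 0;0.41 -2 1 124 0 0 0;-0.3 -2 1 124 0 0 0;-0.3 -2 1 124 0 0 0;-0.3 -2 1 124 0 0 0"
  grip_force: 40

```text
t: 9.95
eef_pos: [0.4965, -0.0069, 0.0074]
tool_rot: [2.268, 2.171, 0.002]
force: [-1.2, 1.7, 6.6]
gripper_width: 0.455
finger_force: 41.5
```

>>> send_rows:
  increments: "-0.3 0 0 0 0 0 0;-0.3 0 0 -10 0 0 0;-0.3 0 0 -35 0 0 0;-0.3 0 0 -70 0 0 0;-0.3 0 0 -105 0 0 0;-0.3 0 0 -120 0 0 0;-0.3 0 0 -120 0 0 0"

```text
t: 10.65
eef_pos: [0.4967, -0.0072, 0.1288]
tool_rot: [2.266, 2.169, 0.004]
force: [-0.5, -0.5, -1.4]
gripper_width: 0.456
finger_force: 40.7
```

```bash
python3 -c "
from h import *
goal([.46,.15,.124],-.11);goal([.460,.221,.124],-.11)"
```

```text
t 10.65 at [ 0.4967 -0.0072  0.1288] shift [155.4 -43.6   4.4] turn [0.005 0.001 0.066] q [-0.25  0.36  1.72 -0.    1.06 -0.21]
t 10.65 at [ 0.4967 -0.0072  0.1288] shift [226.4 -46.7   4.3] turn [0.005 0.001 0.066] q [-0.25  0.36  1.72 -0.    1.06 -0.21]
```

>>> send_rows:
  increments: "-0.3 35 -7 0 0 0 0.01;-0.3 75 -15 0 0 0 0.03;-0.3 115 -24 0 0 0 0.05;-0.3 155 -32 0 0 0 0.066;-0.3 195 -40 0 0 0 0.066;-0.3 220 -46 0 0 0 0.066;-0.3 226 -47 0 0 0 0.066;-0.3 226 -47 0 0 0 0.066"

```text
t: 11.45
eef_pos: [0.4582, 0.2211, 0.1254]
tool_rot: [-2.338, -2.097, 0.002]
force: [0.5, -1.0, -1.0]
gripper_width: 0.451
finger_force: 40.7
```

>>> send_rows:
  increments: "-0.3 0 0 0 0 0 0;-0.3 0 0 0 0 0 0"

```text
t: 11.65
eef_pos: [0.4589, 0.2198, 0.1259]
tool_rot: [-2.342, -2.094, 0.001]
force: [0.3, 0.6, -1.5]
gripper_width: 0.453
finger_force: 40.7
```

```bash
python3 -c "
from h import *
d=snap('wrist','w4'); goal([.460,.221,.0315],-.11)
def rk(x,y,z):
  c,s=np.cos(-.11),np.sin(-.11); return [.5298+c*x-s*y,.213+s*x+c*y,z]
im=d['pixels'][:,:,::-1].copy()
for x in(-.105,-.035,.035,.105):
  for y in(-.072,.072):
    u=proj(d,rk(x,y,.074)); print(x,y,u.round(1)); cv2.circle(im,tuple(int(k) for k in u),3,(0,255,0),1)
cv2.imwrite('pics/w4a.png',im)"
```

```text
t 11.7 at [0.4589 0.2199 0.126 ] shift [ 1.2  1.  94.5] turn [-0.     0.    -0.002] q [ 0.22  0.39  1.69 -0.    1.07  0.33]
-0.105 -0.072 [277.4 300.4]
-0.105 0.072 [266.9 112.5]
-0.035 -0.072 [365.  300.4]
-0.035 0.072 [375.5 112.4]
0.035 -0.072 [452.6 300.4]
0.035 0.072 [484.1 112.3]
0.105 -0.072 [540.3 300.4]
0.105 0.072 [592.9 112.2]
```

View pics/w4a.png

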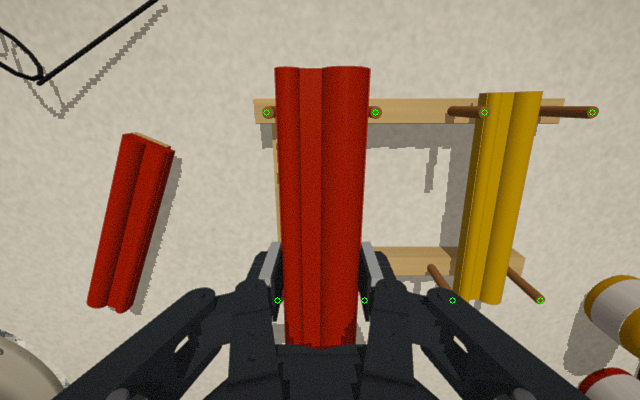

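The peg predictions (green circles) sit on the real peg tops, and the red is centred between the near-bay pegs (266 and 375 at v=112). I'll lower it gently.

>>> send_rows:
  increments: "-0.3 1 1 30 0 0 0;-0.3 1 1 55 0 0 0;-0.3 1 1 72 0 0 0;-0.3 1 1 82 0 0 0;-0.3 1 1 87 0 0 0;-0.3 1 1 90 0 0 0;-0.3 1 1 92 0 0 0;-0.3 1 1 92 0 0 0"

```text
t: 12.5
eef_pos: [0.46, 0.2218, 0.0344]
tool_rot: [2.34, 2.096, 0.001]
force: [0.1, 0.1, -1.0]
gripper_width: 0.454
finger_force: 40.7
```

>>> send_rows:
  increments: "-0.3 0 0 1 0 0 0;-0.3 0 0 1.5 0 0 0;-0.3 0 0 1.5 0 0 0"

```text
t: 12.8
eef_pos: [0.4598, 0.2218, 0.0327]
tool_rot: [2.34, 2.096, 0.0]
force: [0.9, 0.6, -1.0]
gripper_width: 0.454
finger_force: 40.7
```

>>> send_rows:
  increments: "-0.3 0 0 0.5 0 0 0;-0.3 0 0 1 0 0 0;-0.3 0 0 1 0 0 0"

```text
t: 13.1
eef_pos: [0.4597, 0.2218, 0.0316]
tool_rot: [-2.34, -2.096, 0.0]
force: [0.0, -0.2, -1.1]
gripper_width: 0.454
finger_force: 40.7
```

>>> send_rows:
  increments: "-0.3 0 0 0.5 0 0 0;-0.3 0 0 1 0 0 0;-0.3 0 0 1 0 0 0"

```text
t: 13.4
eef_pos: [0.4598, 0.2218, 0.0315]
tool_rot: [2.34, 2.096, 0.0]
force: [-3.9, -2.1, 9.2]
gripper_width: 0.457
finger_force: 41.9
```

It's in contact, so I'll release and rise.

>>> send_rows:
  increments: "0.35 0 0 0 0 0 0;0.35 0 0 0 0 0 0;0.35 0 0 0 0 0 0;0.35 0 0 0 0 0 0;0.35 0 0 -20 0 0 0;0.35 0 0 -60 0 0 0;0.35 0 0 -110 0 0 0;0.35 0 0 -150 0 0 0"

```text
t: 14.2
eef_pos: [0.4598, 0.2218, 0.1831]
tool_rot: [2.34, 2.096, 0.002]
force: [0.3, 0.6, -0.0]
gripper_width: 0.672
finger_force: 0.0
```

>>> send_rows:
  increments: "0.35 -90 0 -50 0 0 0;0.35 -140 0 -50 0 0 0;0.35 -140 0 -50 0 0 0;0.35 -140 0 -50 0 0 0;0.35 -140 0 -50 0 0 0;0.35 -140 0 -50 0 0 0"

```text
t: 14.8
eef_pos: [0.4443, 0.0834, 0.2302]
tool_rot: [-2.339, -2.096, 0.001]
force: [-0.2, -0.1, -0.1]
gripper_width: 0.674
finger_force: 0.0
```

```bash
python3 -c "
from h import *
print(env.sense()['force'],env.sense()['eef_pos'])
d=snap('side','d2');p=d['pixels'][:,:,::-1]
cv2.imwrite('pics/c4.png',cv2.resize(p[110:290,170:430],None,fx=3,fy=3,interpolation=3))"
```

```text
[-0.15705769 -0.09808198 -0.05517765] [0.44427853 0.08341613 0.23023502]
```

View pics/c4.png

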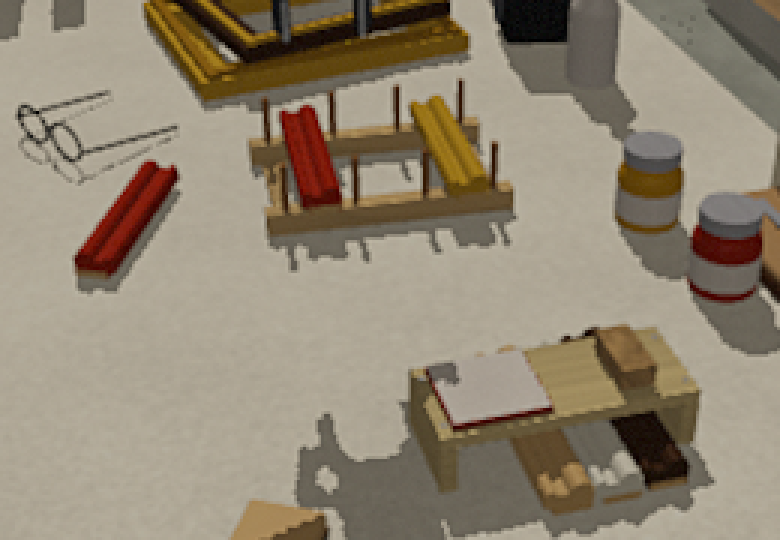

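The red lies across both battens in the near bay. I'll check numerically that the pine hasn't moved.

```bash
python3 -c "
from h import *
a,b=[cv2.resize(load(f)['pixels'][245:285,318:408,::-1],None,fx=6,fy=6,interpolation=3) for f in('d1','d2')]
c,e=[cv2.resize(load(f)['pixels'][190:250,222:300,::-1],None,fx=5,fy=5,interpolation=3) for f in('s1','s3')]
x=cv2.vconcat([a,b]); y=cv2.resize(cv2.vconcat([c,e]),None,fx=.8,fy=.8); m=max(len(x),len(y))
f=lambda i:cv2.copyMakeBorder(i,0,m-len(i),0,0,0)
cv2.imwrite('pics/c5.png',cv2.resize(cv2.hconcat([f(x),f(y)]),None,fx=.9,fy=.9))"
```

```text
(no output)
```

View pics/c5.png

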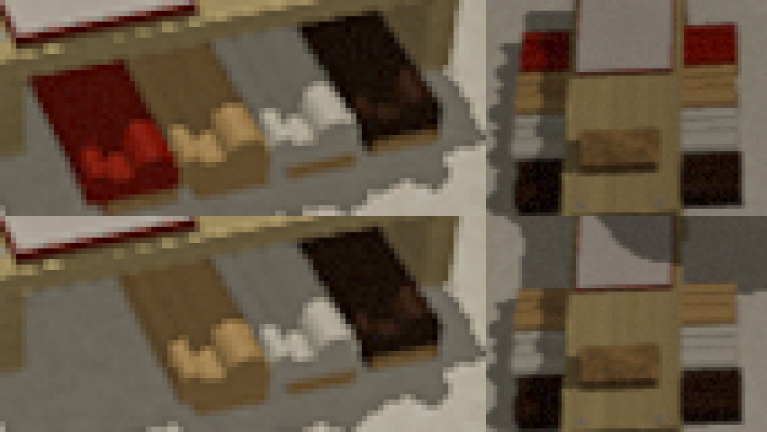

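The before and after crops match: pine, gesso and walnut are where they were. Handing in.

```bash
python3 -c "
from cell import env
print(env.job_done())"
```

```text
the job is handed in; nothing more can be done
None
```

The red length now lies red face up across both battens in the rack's near bay, the other lengths are where they lay, and the job is handed in at about 15 s on the robot's clock; no verdict came back.

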